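# Tip the tall box down in the pantry tray, fill its end and slide the tray under the shelf

## Task

Get the wooden tray ready to go under the low shelf. First tip the tall carton that stands in it over onto its broad face by pushing its top, so that it lies flat along the cork liner (do not lift its foot out of the tray); then put the small dark red packet, lying down, into the end of the tray that has become free, and then slide the tray under the shelf as far as it goes. Leave the lemon and the mug where they are.

Things in the scene. Friction and masses are not known exactly. Their poses are not given: they have to be found in the camera images.
- tray: Open pale wooden tray, loose, 0.6 kg, outside 116 (x) x 398 (y) x 72 (z) mm, walls and floor 6 thick. Origin: centre of the underside; -x is its front (towards the robot), +x enters the shelf. Its long axis y runs to the robot's left. It starts 5 to 25 mm in front of the shelf, nearly square to it.
- step (a point): Mid of the top edge of the step in the tray's floor, at tray y = +43 mm. On its -y side a 10 mm thick cork liner with a wooden edge covers the floor to the end wall (236 mm long, top 16 mm above the worktop); on its +y side is the pocket, 150 mm long, bare floor 6 mm up. The step blocks the foot of the tall carton.
- tall_box: Tall light food carton, 48 (x) x 73 (y) x 237 (z) mm, 0.2 kg, loose. Origin: centre of its bottom face; z runs up its length. It stands in the tray's pocket, 5 to 15 mm from the step, its x axis along the tray's y axis, and is to fall towards the tray's -y end. Past about 12 degrees of tilt it falls by itself. Lying flat its top is 64 mm above the worktop.
- tall_box_mid (a point): Centre of the tall carton, 118 mm above its origin along its z.
- packet: Small plain dark red packet, 44 (x) x 86 (y) x 34 (z) mm, 0.15 kg, loose, lying on the worktop right of the tray. Origin: centre of its underside. Grip it across its 44 mm width.
- packet_mid (a point): Centre of the packet, 17 mm above its origin along its z.
- shelf: Low wooden riser shelf fixed on the worktop behind the tray, 120 (x) x 442 (y) mm, top 94 mm high, 80 mm clear beneath, 418 mm clear between its side panels, open at the front (-x). Origin: centre of its footprint at worktop height. A back rail stops the tray when the tray's origin is at x = -10 mm in this frame.
- shelf_front (a point): Middle of the shelf's front top edge, 94 mm above the worktop. With the tray fully home its front wall is 8 mm proud of this edge. Jars and a candle up to 110 mm tall stand on the left and right ends of the shelf; its middle 200 mm is empty.
- lemon: Yellow lemon, 71x53x51 mm, loose on the worktop right of the tray; leave it.
- mug: Green and white mug, 78x116x101 mm, handle included, loose, right of the tray and farther back; leave it. A wall cabinet hangs over it and over the right end of the shelf: underside about 0.43 m above the worktop, from about x = 0.57 m backwards and from about y = -0.07 m to the right; keep the wrist in front of it, crossing between left and right at x under 0.48 m.
Things that resemble listed ones, but are neither listed nor needed, are in the scene too. Of the things that look like the packet, the smaller one is meant.

How it is judged:
By the outcome, as a careful person would: the job done as asked, in the order asked, and still so for the second after the job is handed in, with the robot touching nothing.
It also fails if it takes over 72 s, if anything falls off the work surface, if the arm or the gripper's body presses on something with over 40 N, if the wrist force passes 120 N, or if a joint passes its speed limit or range.

## Robot

A 6-joint arm with a two-finger parallel gripper is mounted at the origin on a cart in front of the work surface, level with it; the furniture and walls round the work are solid. World frame = base frame: x ahead of the robot, y to its left, z up, the work surface at z = 0. Lengths are in m, angles in rad, forces in N, time in s.
With the tool pointing down it reaches from about 0.35 to 0.775 m from the base axis. Payload 5.5 kg.
Tool frame: the origin (TCP) lies on the centre line of the jaws, within the pads' length; the fingertips stand 11 mm ahead of it and the grasp point (between the pads) lies 8 mm behind it; z points along the fingers, y is the line along which they close (so a half turn about z gives the same grasp; the last joint's range is limited). The gripper opens to 85 mm and grips with 20 to 120 N. Pads are 22 mm wide; open, the fingers measure 114 mm over their backs; the gripper's body (76 mm by 85 mm) begins 54 mm behind the grasp point. The pads swing forward as they close: fully open they stand 13 mm farther back than shut.
Start: joints at [1.144, 0.313, 0.046, 1.304, 0, 1.431], TCP at [0.163, 0.552, 0.242] pointing down, gripper open.
Joint ranges: [-2.76, 2.76], [-0.86, 1.69], [-1.03, 1.26], [-2.2, 2.34], [-1.47, 1.5], [-3.14, 3.14]. Speed limits (rad/s): [2.57, 2.57, 3.14, 3.14, 3.14, 3.14].

## Interface

Orientations are given as a unit quaternion [w, x, y, z].
In Python, from workcell import get_state, eyes, env gives the robot as it stands.
- The arm moves only by the shell command python3 -m inch 'ROWS' [OPENING] [FORCE]. ROWS is JSON, one flat list of numbers, 4 for each row, row after row: the shift along the tool's x, y, z in cm, then the turn about the tool's z in rad. A call has exactly 5 rows; each row shifts and turns the commanded pose from where the row before left it, along the tool's axes as they then stand; what a row does not reach is not made up. A row lasts 1/12 s, in which the tool goes at most 41.7 mm and 7.16 degrees, less where a joint would pass 70% of its speed; a pose out of reach is approached as far as the arm can. A call is refused whole if a number of a shift passes 4.17 or a number of a turn 0.125, either way. A call with a gripper value outside its range is refused whole. OPENING is the opening, from -1 (shut) to 1 (fully open), set as the call begins (- or left out, the last holds). The fingers move at their own pace and stop on an object; FORCE is the grip in N (left out, the last holds). Time passes only in rows, so rows that do not move let the fingers close, or fill a call up. It gives the time, the measured TCP pose, the force, the opening and the grip force at its end, in the units of the state.
- get_state(): the state, without advancing time (a new reading comes with each control period).
- eyes.read_camera(name): name is "scene" or "top"; returns the picture (480x640x3 uint8, red, green, blue); there is no depth.
- eyes.camera_info(name): a dict with "fovy" (degrees; the focal length in pixels is half the picture's height over the tangent of half this angle, whatever the lens; pixels are square), "cx", "cy" (the principal point, pixels), "xyz" and "orientation" of the camera in the world. Camera axes: x right, y down, z forward; pixel columns grow to the right and rows downward; lengths in m; the calibration is good to about 2 mm. A picture is of the moment at which its call begins. camera_info takes no time and is no camera call.
- env.hand_in(): hands the job in; it is judged then, once.
The state is a dict: "clock": time; "joint_pos": joint angles; "qvel": joint speeds; "tau": joint torques, N m; "tcp_pos": TCP position; "orientation": TCP orientation; "wrist_force": force on the tool from outside, world axes, zero at the start; "ft_torque": the same for the moment, N m; "finger_gap": finger opening in m; "grip_force": force on a finger pad.
Only numpy, scipy, OpenCV 4.12 (cv2) and the standard library are available. Lean on these libraries where they do the work, as an engineer would, in place of code of your own. Each camera call takes 0.05 s, during which the arm holds its last target. There are 200 camera calls.

## Working session

There is one attempt and no reset: what is moved stays moved. The work goes in short steps, Python scripts to look and compute and a shell command to move; the robot and the scene stay as the last step left them, time stands still between calls to the robot, and variables do not carry over. Pictures are saved under pics/ and viewed, at most 10 in all, crops included, and the job is handed in when it is done.

```bash
mkdir -p pics; ls; cat > h.py <<'E'
import numpy as np,cv2
from scipy.spatial.transform import Rotation as R
from workcell import get_state, eyes, env
def snap(n,f):
    im=eyes.read_camera(n); cv2.imwrite(f'pics/{f}.png',im[:,:,::-1]); return im
def cam(n):
    c=eyes.camera_info(n); f=240/np.tan(np.radians(c['fovy'])/2)
    q=np.array(c['orientation']); return c,f,R.from_quat(q[[1,2,3,0]]).as_matrix(),np.array(c['xyz'])
def pix2w(n,u,v,z):
    c,f,M,p=cam(n); d=M@np.array([(u-c['cx'])/f,(v-c['cy'])/f,1]); return p+d*(z-p[2])/d[2]
def w2pix(n,P):
    c,f,M,p=cam(n); d=M.T@(np.array(P)-p); return np.array([c['cx']+f*d[0]/d[2],c['cy']+f*d[1]/d[2]])
def st():
    s=get_state(); q=np.array(s['orientation']); M=R.from_quat(q[[1,2,3,0]]).as_matrix()
    print(s['clock'],np.round(s['tcp_pos'],4),'\n',M.round(3),np.round(s['wrist_force'],1),s['finger_gap']); return s,M
E
python3 - <<'E'
from h import *
for n in('scene','top'): snap(n,n+'0'); print(eyes.camera_info(n))
st()
E
```

```text
pics
{'fovy': 48.99418541145143, 'cx': 317.3759227637545, 'cy': 240.1150257826643, 'xyz': array([-0.12965215, -0.87001859,  0.85732754]), 'orientation': array([-0.41531356,  0.83439664, -0.32752124,  0.15500556])}
{'fovy': 48.1328177798255, 'cx': 325.00905210329995, 'cy': 249.21398406342587, 'xyz': array([ 0.22929956, -0.11882913,  1.51805775]), 'orientation': array([ 0.07122735, -0.67695908,  0.72818244, -0.08002126])}
0.1 [0.1625 0.5511 0.2415] 
 [[-0.959  0.283 -0.001]
 [ 0.283  0.959 -0.002]
 [ 0.    -0.002 -1.   ]] [-0.4  0.1  0.4] 0.08536966167499915
```

View pics/scene0.png

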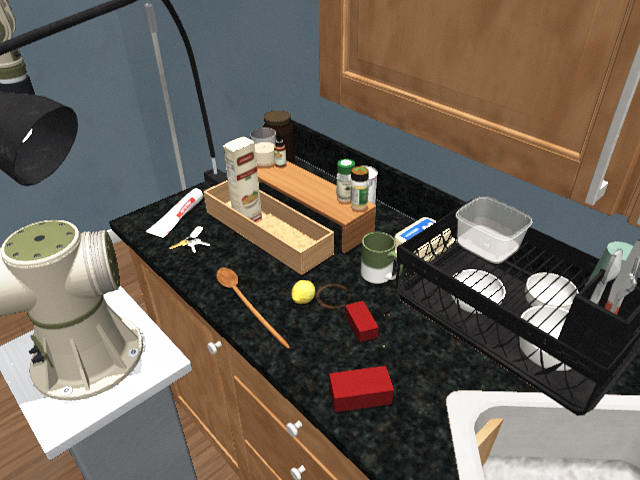

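View pics/top0.png

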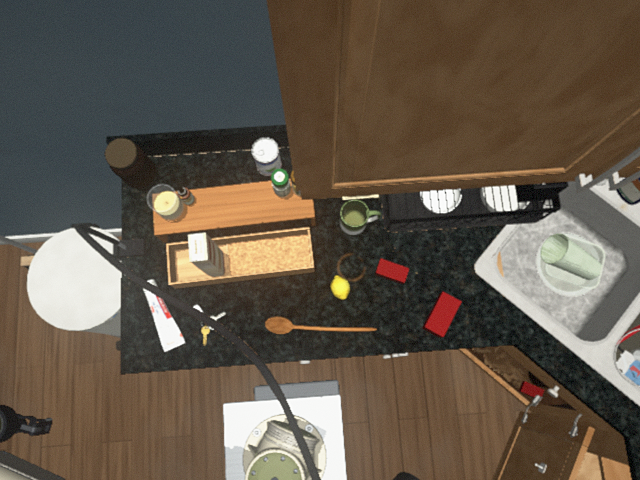

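Scene: tall carton at (243,178) in the tray (207–333, 185–268). The red things are the small packet (362,321) / top (393,270), the bigger box (361,389) / top (443,314), and a red item in the lower cabinet at top (532,389). I choose the small one at top (393,270). Next, close crops.

```bash
python3 - <<'E'
from h import *
a=cv2.imread('pics/top0.png')[180:300,145:425]; cv2.imwrite('pics/c1.png',cv2.resize(a,None,fx=2.85,fy=2.85,interpolation=cv2.INTER_CUBIC))
a=cv2.imread('pics/scene0.png')[125:345,195:400]; cv2.imwrite('pics/c2.png',cv2.resize(a,None,fx=2.7,fy=2.7,interpolation=cv2.INTER_CUBIC))
print(w2pix('top',[.163,.552,.242]),w2pix('scene',[.163,.552,.242]))
E
```

```text
[ 29.68947168 418.36074586] [ 34.30629016 140.26570079]
```

View pics/c1.png

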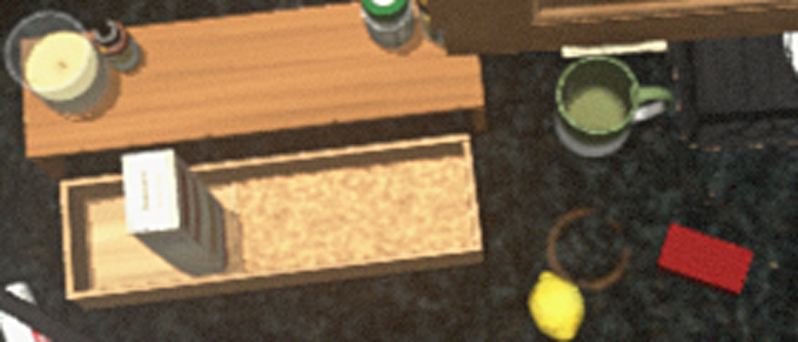

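View pics/c2.png

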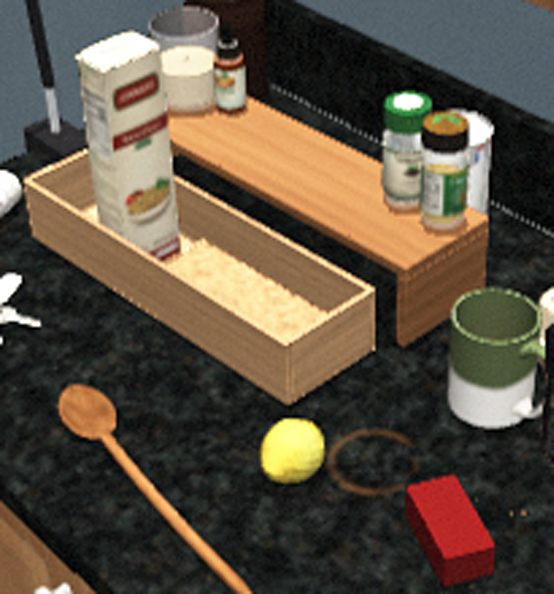

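The top crop shows the tray rim corners at (62,182), (470,137), (482,255), (70,298), the carton top at (122–180, 151–233), the packet's top corners (673,223), (752,250), (740,293), (660,262) and the shelf front edge (27,158)–(483,106). It confirms the small packet.

```bash
python3 - <<'E'
from h import *
def c(pts,z): return np.array([pix2w('top',145+u/2.85-.3,180+v/2.85-.3,z) for u,v in pts])
def rep(n,p):
    print(n,p[:,:2].round(3).tolist(),'c',p.mean(0)[:2].round(4),'edges',np.linalg.norm(np.roll(p,-1,0)-p,axis=1).round(3),'dir01',np.degrees(np.arctan2(*(p[0]-p[1])[[1,0]])).round(1))
rep('tray',c([(62,182),(470,137),(482,255),(70,298)],.072))
rep('box',c([(122,155),(173,151),(180,228),(130,233)],.243))
rep('pk',c([(673,223),(752,250),(740,293),(660,262)],.034))
rep('shelf',c([(27,158),(483,106)],.094))
rep('lemon',c([(556,305)],.025))
rep('mug',c([(597,100),(665,95)],.1))
def s(pts,z): return np.array([pix2w('scene',195+u/2.7-.3,125+v/2.7-.3,z) for u,v in pts])
rep('pk scene',s([(407,487),(455,476),(494,551),(446,584-30)],.034))
rep('tray scene',s([(25,184),(374,290),(289,345)],.072))
rep('box scene',s([(77,50),(104,76),(158,50),(130,32)],.243))
for n,z in(('lampA',1),):pass
E
```

```text
tray [[0.591, 0.286], [0.607, -0.11], [0.49, -0.114], [0.477, 0.28]] c [0.541  0.0854] edges [0.397 0.117 0.394 0.114] dir01 92.4
box [[0.568, 0.187], [0.568, 0.143], [0.501, 0.139], [0.499, 0.181]] c [0.5341 0.1627] edges [0.044 0.068 0.042 0.069] dir01 90.5
pk [[0.515, -0.304], [0.482, -0.38], [0.441, -0.363], [0.477, -0.288]] c [ 0.4787 -0.3338] edges [0.082 0.045 0.084 0.041] dir01 66.5
shelf [[0.611, 0.313], [0.631, -0.125]] c [0.6212 0.094 ] edges [0.439 0.439] dir01 92.6Traceback (most recent call last):
  File "<stdin>", line 9, in <module>
  File "<stdin>", line 4, in rep
IndexError: index 1 is out of bounds for axis 0 with size 1
```

```bash
python3 -m inch '[0,0,0,-0.11, 0,0,0,-0.11, 0,0,0,-0.108, -2,-2,0,0, -2,-2,0,0]' -1; python3 - <<'E'
from h import *
st()
for u,v in((80,228),(150,285),(230,330),(290,420)):
    print((u,v),[(z,pix2w('top',u,v,z)[:2].round(2).tolist(),w2pix('scene',pix2w('top',u,v,z)).round().tolist()) for z in(.5,.7,.9,1.1)])
E
```

```text
clock: 0.52
tcp_pos: [0.2037, 0.5132, 0.2416]
orientation: [-0.0, -0.022, 1.0, -0.0]
wrist_force: [0.1, -0.0, 0.3]
finger_gap: 0.0254
grip_force: 0.0
0.5167 [0.2037 0.5132 0.2416] 
 [[-0.999 -0.045 -0.001]
 [-0.045  0.999 -0.001]
 [ 0.001 -0.001 -1.   ]] [ 0.1 -0.   0.3] 0.025429905342038865
(80, 228) [(0.5, [0.53, 0.33], [184.0, 25.0]), (0.7, [0.47, 0.25], [165.0, -62.0]), (0.9, [0.41, 0.16], [138.0, -192.0]), (1.1, [0.35, 0.07], [94.0, -401.0])]
(150, 285) [(0.5, [0.4, 0.2], [167.0, 49.0]), (0.7, [0.37, 0.14], [147.0, -50.0]), (0.9, [0.34, 0.07], [118.0, -195.0]), (1.1, [0.3, 0.01], [72.0, -425.0])]
(230, 330) [(0.5, [0.31, 0.05], [162.0, 79.0]), (0.7, [0.29, 0.02], [140.0, -36.0]), (0.9, [0.28, -0.02], [108.0, -199.0]), (1.1, [0.26, -0.05], [58.0, -453.0])]
(290, 420) [(0.5, [0.14, -0.05], [99.0, 123.0]), (0.7, [0.16, -0.07], [77.0, -14.0]), (0.9, [0.17, -0.08], [46.0, -205.0]), (1.1, [0.19, -0.09], [0.0, -489.0])]
```

```bash
python3 -m inch '[-2.4,-2.15,0,0, -2.4,-2.15,0,0, -2.4,-2.15,0,0, -2.4,-2.15,0,0, -2.4,-2.15,0,0]'; python3 - <<'E'
from h import *
a=snap('scene','s1');b=snap('top','t1'); cv2.imwrite('pics/m1.png',cv2.resize(np.hstack([a,b])[:,:,::-1],(800,300),interpolation=cv2.INTER_AREA))
print(get_state()['joint_pos'])
for u,v in((300,450),(320,480)):
    print((u,v),[(z,pix2w('top',u,v,z)[:2].round(2).tolist(),w2pix('scene',pix2w('top',u,v,z)).round().tolist()) for z in(.4,.5,.6,.7)])
E
```

```text
clock: 0.93
tcp_pos: [0.3293, 0.4095, 0.242]
orientation: [-0.0, -0.021, 1.0, -0.0]
wrist_force: [-0.2, 0.8, -0.2]
finger_gap: 0.0001
grip_force: 0.0
[ 7.36619176e-01  2.18397577e-01 -8.13962396e-02  1.27140481e+00
 -1.20653658e-03  7.00937818e-01]
(300, 450) [(0.4, [0.07, -0.06], [79.0, 193.0]), (0.5, [0.09, -0.07], [71.0, 136.0]), (0.6, [0.1, -0.07], [61.0, 70.0]), (0.7, [0.11, -0.08], [49.0, -7.0])]
(320, 480) [(0.4, [0.01, -0.1], [51.0, 216.0]), (0.5, [0.03, -0.1], [43.0, 155.0]), (0.6, [0.05, -0.1], [34.0, 84.0]), (0.7, [0.07, -0.1], [23.0, 2.0])]
```

View pics/m1.png

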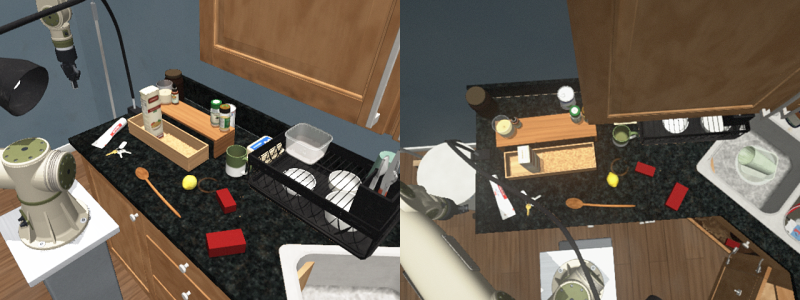

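```bash
python3 - <<'E'
from h import *
a=cv2.imread('pics/s1.png')[0:260,0:260];b=cv2.imread('pics/t1.png')[220:480,0:330]
cv2.imwrite('pics/m2.png',cv2.resize(np.hstack([a,b]),None,fx=1.35,fy=1.35,interpolation=cv2.INTER_CUBIC))
for z in(.3,.35,.4,.45,.5,.55): print(z,w2pix('scene',[.33,.41,z]).round(),w2pix('top',[.33,.41,z]).round())
print('lamp base',pix2w('top',130,248,.0))
E
```

```text
0.3 [114. 117.] [ 83. 338.]
0.35 [109.  98.] [ 73. 337.]
0.4 [103.  78.] [ 62. 336.]
0.45 [98. 58.] [ 50. 334.]
0.5 [92. 36.] [ 37. 333.]
0.55 [86. 13.] [ 22. 331.]
lamp base [0.60310268 0.41135335 0.        ]
```

View pics/m2.png

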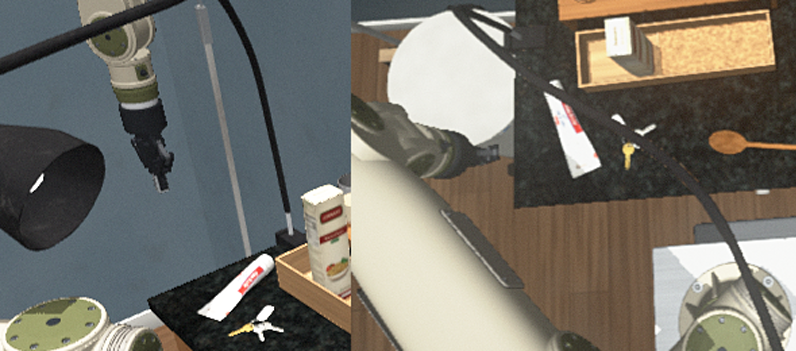

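The crop shows the wrist at scene (87,28), about z 0.52, and a lamp arch crossing above. I need to know whether the arch passes in front of the wrist.

```bash
python3 - <<'E'
from h import *
for f in('scene0','s1'):
    g=cv2.imread(f'pics/{f}.png',0)
    for v in range(0,40,3): print(v,' '.join('%3d'%x for x in g[v,44:140:4]))
E
```

```text
0 101 100  99 100 101 104 101 105 103 102 104 103 105  99 102 107 106  63  49  38  28  27  18  38
3 101  99 101 102 106 101 104 101 103 104 103  99 105 103  91  72  50  42  28  33  26  15  78  99
6  98 100  97 103 103 104 105 101 101 104 103 106  99  68  49  52  33  33  30  17  61  99  99  98
9 100  99 104 101 102 100 100 102 101  99 106  64  44  49  40  29  17  13  70  97  96  96  94 101
12 102 107 101 101 104 101 100  99 103  63  45  47  39  32  28  22  65 106 100  99  96  94  95  96
15  99  99 101 100 100  99 102  58  52  41  36  28  17  19  69 107 106 100  99  93  98  96  97  95
18  98 101 103 101 101  57  47  46  32  28  16  11  52 106 104 101 106 106 104  98  97  95  99  97
21  93 104 103  62  49  46  39  31  23  17  35 110 105 104 101 103 102 106 105  93  97  96  99  98
24 103  68  56  44  37  25  19  18  36 105 105 103 103 103 103 100 103 101 104  97  95 101  96  97
27  56  50  37  33  19  13  32 109 103 106  99 103 104 103 103 103 101 104 105  99  99  99 100 100
30  39  35  20  17  19  81 104 100 103  99 103 103 102  99 104  99  96 100 102 105 100  99  97 101
33  21  17  14 
[... 963 characters left out ...]
 97  97
21  99  93 101  66  48  47  33  32  14  15  46  74 151 153 105 106  94 146 104  99 100  94  98  99
24 100  64  55  44  41  28  20  19  38  80  74  78  80 143 105  88  80 146 107  97  98  95  94  99
27  56  48  35  26  20  18  37  81  84  34  76  75  71 151 116  85  80 113 107 102  99  98  96  97
30  43  33  20  23  14 173  81  78  72  66  73  76  75 151 141  81  85  65 102 103 103  92  96  94
33  19  17  17  81 101  98 152  71  76  74  78  75  75 149 138  80 150  97 105 102  97 101  95  99
36  15  77  99 102 101 100 142  89  69  73  77  75  66 125 101 164 154  99 103 101  94  95  95 101
39 102  98 100  99 100 101  99 143  88  67  70  69 123 127  99 188 185  99  96 100  97  97 100  98
```

```bash
python3 - <<'E'
from h import *
b=cv2.imread('pics/t1.png',0)
for v in range(228,480,12):
    row=b[v].astype(int); 
bu=[0,44,64,88,112,130];bv=[50,31,23,14,6,1]
ru=[165,185,200,215];
for u,v in((80,228),(110,258),(150,285),(190,308),(230,330),(262,365),(280,400),(300,450),(320,480)):
    zs=np.arange(.3,.9,.005); P=[w2pix('scene',pix2w('top',u,v,z)) for z in zs]
    e=[abs(p[1]-np.interp(p[0],bu,bv)) if p[0]<132 else 99 for p in P]; k=int(np.argmin(e))
    z0=next((z for z,p in zip(zs,P) if p[1]<0),None)
    print((u,v),'match z',zs[k].round(3),round(e[k],1),pix2w('top',u,v,zs[k])[:2].round(3),'leaves scene at z',z0)
E
```

```text
(80, 228) match z 0.3 99 [0.586 0.423] leaves scene at z 0.5700000000000003
(110, 258) match z 0.3 99 [0.509 0.352] leaves scene at z 0.5900000000000003
(150, 285) match z 0.3 99 [0.439 0.261] leaves scene at z 0.6100000000000003
(190, 308) match z 0.3 99 [0.38  0.171] leaves scene at z 0.6300000000000003
(230, 330) match z 0.76 79.4 [0.288 0.006] leaves scene at z 0.6450000000000002
(262, 365) match z 0.66 0.7 [ 0.238 -0.025] leaves scene at z 0.6650000000000003
(280, 400) match z 0.66 0.6 [ 0.184 -0.05 ] leaves scene at z 0.6800000000000004
(300, 450) match z 0.66 2.0 [ 0.109 -0.076] leaves scene at z 0.6950000000000003
(320, 480) match z 0.66 2.1 [ 0.064 -0.103] leaves scene at z 0.7050000000000003
```

The lamp arch is real and its highest part is at about z 0.66. I will keep the arm low under it. Now I go beside the carton.

```bash
python3 -m inch '[-1.97,-1.76,0.42,0, -1.97,-1.76,0.42,0, -1.97,-1.76,0.42,0, -1.97,-1.76,0.42,0, -1.97,-1.76,0.42,0]'; python3 -m inch '[-1.97,-1.76,0.42,0, -1.97,-1.76,0.42,0, -1.97,-1.76,0.42,0, -1.97,-1.76,0.42,0, -1.97,-1.76,0.42,0]'; python3 -m inch '[0,0,0,0,0,0,0,0,0,0,0,0,0,0,0,0,0,0,0,0]'; python3 -c "
from h import *
s,_=st();print(np.round(s['joint_pos'],3))"
```

```text
clock: 1.45
tcp_pos: [0.4308, 0.3266, 0.2208]
orientation: [-0.0, -0.021, 1.0, 0.0]
wrist_force: [1.0, 0.3, 0.6]
finger_gap: -0.0002
grip_force: 0.0
clock: 1.87
tcp_pos: [0.533, 0.2428, 0.1997]
orientation: [-0.0, -0.021, 1.0, 0.0]
wrist_force: [-0.0, 1.2, -0.2]
finger_gap: -0.0003
grip_force: 0.0
clock: 2.28
tcp_pos: [0.5319, 0.244, 0.2006]
orientation: [0.0, -0.021, 1.0, 0.0]
wrist_force: [0.2, -0.3, 0.4]
finger_gap: -0.0002
grip_force: 0.0
2.2833 [0.5319 0.244  0.2006] 
 [[-0.999 -0.043  0.   ]
 [-0.043  0.999  0.   ]
 [-0.     0.    -1.   ]] [ 0.2 -0.3  0.4] -0.0001540186202355844
[ 0.293  0.347 -0.009  1.215  0.     0.25 ]
```

```bash
python3 -m inch '[-0.3,-0.8,0,0, 0,-0.8,0,0, 0,-0.8,0,0, 0,-0.6,0,0, 0,-0.5,0,0]'; python3 -m inch '[0,-0.4,0,0, 0,-0.4,0,0, 0,-0.4,0,0, 0,-0.4,0,0, 0,-0.4,0,0]';python3 -m inch '[0,-0.4,0,0, 0,-0.4,0,0, 0,-0.4,0,0, 0,-0.4,0,0, 0,-0.4,0,0]'; python3 - <<'E'
from h import *
a=snap('scene','s2'); cv2.imwrite('pics/m3.png',cv2.resize(a[60:300,100:400,::-1],None,fx=2,fy=2))
E
```

```text
clock: 2.7
tcp_pos: [0.5372, 0.2071, 0.2005]
orientation: [0.0, -0.02, 1.0, 0.0]
wrist_force: [-0.4, 1.2, 0.4]
finger_gap: 0.0001
grip_force: 0.0
clock: 3.12
tcp_pos: [0.538, 0.1878, 0.2003]
orientation: [-0.0, -0.021, 1.0, 0.0]
wrist_force: [0.7, -0.1, 0.1]
finger_gap: -0.0001
grip_force: 0.0
clock: 3.53
tcp_pos: [0.5388, 0.1678, 0.2003]
orientation: [-0.0, -0.021, 1.0, 0.0]
wrist_force: [-0.0, 0.2, 0.3]
finger_gap: -0.0
grip_force: 0.0
```

View pics/m3.png

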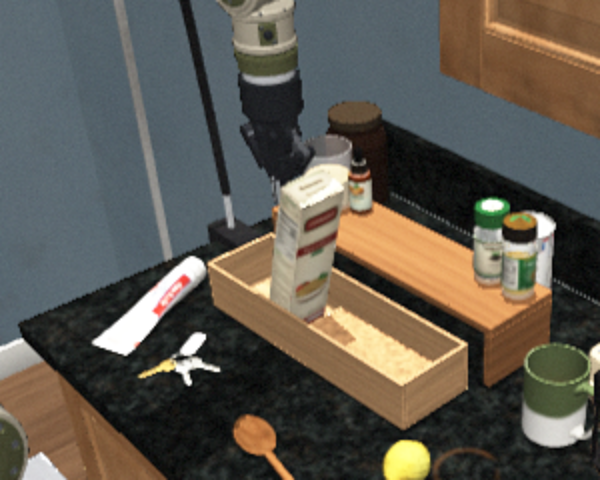

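The carton is tilting towards −y, with its top at (320,180) in the crop. I keep pushing gently.

```bash
for i in 1; do python3 -m inch '[0,-0.4,0,0, 0,-0.4,0,0, 0,-0.4,0,0, 0,-0.4,0,0, 0,-0.4,0,0]'; done; python3 -m inch '[0,-0.4,0,0, 0,-0.4,0,0, 0,-0.4,0,0, 0,-0.4,0,0, 0,-0.4,0,0]'; python3 -m inch '[0,0,0,0, 0,0,0,0, 0,0,0,0, 0,0,0,0, 0,0,0,0]'; python3 - <<'E'
from h import *
a=snap('scene','s3'); b=snap('top','t3')
cv2.imwrite('pics/m4.png',np.hstack([cv2.resize(a[120:300,190:390,::-1],None,fx=2,fy=2),cv2.resize(b[180:360,140:340,::-1],None,fx=2,fy=2)]))
E
```

```text
clock: 4.0
tcp_pos: [0.5396, 0.1478, 0.2003]
orientation: [0.0, -0.021, 1.0, 0.0]
wrist_force: [-0.0, 0.4, -0.9]
finger_gap: -0.0001
grip_force: 0.0
clock: 4.42
tcp_pos: [0.5405, 0.1278, 0.2003]
orientation: [0.0, -0.021, 1.0, 0.0]
wrist_force: [0.3, 0.5, -0.7]
finger_gap: -0.0002
grip_force: 0.0
clock: 4.83
tcp_pos: [0.5404, 0.1284, 0.2003]
orientation: [0.0, -0.021, 1.0, 0.0]
wrist_force: [0.0, 0.2, -0.0]
finger_gap: -0.0002
grip_force: 0.0
```

View pics/m4.png

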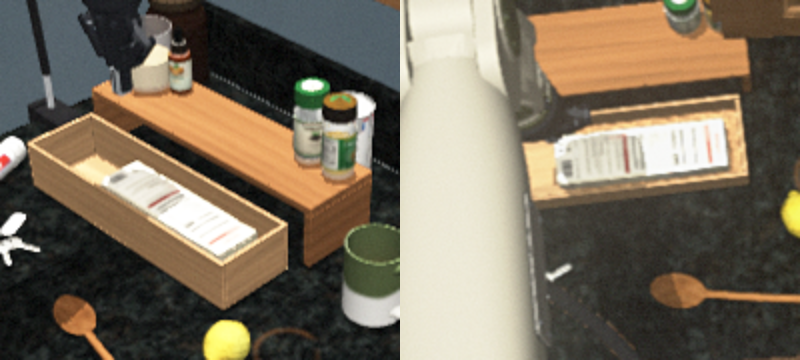

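The carton lies flat on the liner, foot end at top-crop (555,168) and far end at (725,145). I check numerically how the lamp arch and forearm relate in that same top picture.

```bash
python3 - <<'E'
from h import *
g0=cv2.imread('pics/top0.png',0);g=cv2.imread('pics/t3.png',0)
for v in range(240,480,20): print(v,'t0 dark',np.where(g0[v,60:340]<35)[0][[0,-1]]+60,' t3',' '.join('%3d'%x for x in g[v,100:340:10]))
s=cv2.imread('pics/s3.png',0);s0=cv2.imread('pics/scene0.png',0)
for v in range(0,48,6): print(v,'s0',' '.join('%3d'%x for x in s0[v,0:200:8]),'\n   s3',' '.join('%3d'%x for x in s[v,0:200:8]))
print(pix2w('top',217.5,265,.05),pix2w('top',302,252,.064))
x=get_state();print(np.round(x['tau'],1),np.round(x['joint_pos'],3))
E
```

```text
Traceback (most recent call last):
IndexError: index 0 is out of bounds for axis 0 with size 0
```

```bash
python3 - <<'E'
from h import *
g=cv2.imread('pics/t3.png',0)
for v in range(240,480,20): print(v,' t3',' '.join('%3d'%x for x in g[v,60:340:8]))
s=cv2.imread('pics/s3.png',0)
for v in range(0,54,6): print(v,'s3',' '.join('%3d'%x for x in s[v,0:220:8]))
print(pix2w('top',217.5,265,.05),pix2w('top',302,252,.064))
x=get_state();print(np.round(x['tau'],1),np.round(x['joint_pos'],3))
E
```

```text
240  t3 231 234 235 230  63 237  69  93  77  78 192 223 230 230 226 216 186 117 136  70  70  97  85  88 111 190 200 198 219 242 246 189  54  47  39
260  t3 234 235 234 233 234 235  91  74  77  72 216 228 231 231 230 224 209 161 230 224 209 211 223 212 148 181 248 244 248 249 248 205  55  56  57
280  t3 235 235 237 234 236 234 235 235  86  84 221 229 232 233 232 227 219 175 101  92  87  91  86  72  64  50  57  70  78  51  61  54  55  54 100
300  t3 237 235 237 235 232 234 235 234  73 142 225 231 230 233 230 229 222 189 159  66  59  58  62  55  49  49  47  41  53  53  54  55  45  43  44
320  t3 229 228 229 234 229 229 122 125  79 165 223 230 232 233 232 230 221 194 120  88  58  55  58  47  37  48  91  97 119  47  54  45  40  51  51
340  t3 106  95  98  91  96 100 104 102  66 188 225 230 232 232 230 230 226 208 140  78  61  70  65  65  47  39  47  32  40  41  42  45  61  56  41
360  t3 102  94  93  88  99  96 102 102  68 192 227 228 231 232 229 232 227 211 161  97  61  57  64  51  64  55  45  45  37  56  95 123  85 101  90
380  t3  97  92 105  99 100 102 100  96 104 197 223 228 229 230 
[... 1190 characters left out ...]
9 103 103 102  98 100  94  97  95  94 104  92  94  26  93  90  92  91 138
30 s3 104 101 102 133 109  45  31  11  78  97 104  99  98  99  98 104  96  94  95 104  91  95  97  29  94  97  95 133
36 s3 106 100  89  48  27  18  78  97  98 101  98  99 100 102  96 103  95  95  93 144  92  93  95  11  95  99  96 141
42 s3  95  45  30  14  82  81 102  96  96  94 102 105  99  99  99 102  89  95  93  96  87  92  93  29  93  94  96  67
48 s3  38  24  38 139 132  83 100  94 102 101  98  97 103  99 102 100  99  93  93  94  88  92  90  94  95  95  96  65
[0.52480385 0.15188704 0.05      ] [ 0.54164986 -0.08469885  0.064     ]
[ -0.  -46.2  29.2   0.   -0.    0. ] [ 0.089  0.291 -0.088  1.192  0.     0.047]
```

The forearm already crossed the arch without any force, so the lamp is harmless. The carton's foot overhangs the step by about 2 cm, so I nudge it fully onto the liner.

```bash
python3 -m inch '[0,2.5,0,0, 0,2.5,0,0, 0,2.5,0,0, 0,0,3,0, 0,0,3,0]'; python3 -m inch '[0,0,3,0, 0,0,3,0, 0,0,3,0, 0,0,0.3,0, 0,0,0,0]'; python3 -m inch '[0,-0.5,0,0, 0,-0.5,0,0, 0,-0.5,0,0, 0,-0.5,0,0, 0,-0.5,0,0]'; python3 -m inch '[0,-0.5,0,0, 0,-0.5,0,0, 0,-0.5,0,0, 0,-0.5,0,0, 0,0,0,0]'
```

```text
clock: 5.35
tcp_pos: [0.5391, 0.2053, 0.1417]
orientation: [0.003, -0.022, 1.0, 0.001]
wrist_force: [-0.4, 0.2, -0.0]
finger_gap: 0.0001
grip_force: 0.0
clock: 5.77
tcp_pos: [0.5354, 0.2029, 0.0455]
orientation: [-0.002, -0.021, 1.0, -0.0]
wrist_force: [0.4, -0.3, 0.4]
finger_gap: -0.0003
grip_force: 0.0
clock: 6.18
tcp_pos: [0.5393, 0.1776, 0.0486]
orientation: [0.001, -0.02, 1.0, 0.0]
wrist_force: [-1.6, 0.3, -0.6]
finger_gap: -0.0
grip_force: 0.0
clock: 6.6
tcp_pos: [0.5393, 0.1573, 0.0474]
orientation: [0.0, -0.02, 1.0, -0.0]
wrist_force: [-0.9, 1.0, 0.6]
finger_gap: 0.0001
grip_force: 0.0
```

```bash
python3 -m inch '[0,-0.5,0,0, 0,0.4,0,0, 0,0.4,-2.6,0, 0,0,-2.6,0, 0,0,-2.6,0]' ; python3 -m inch '[2,0,-2.6,0, 2,-2,0,0, 2,-3,0,0, 2,-3,0,0, 0,-3.5,0,0]' 0.8; python3 -m inch '[0,-3.5,0,0, 0,-3.5,0,0, 0,-3.5,0,0, 0,-3.5,0,0, 0,-3.5,0,0]'; python3 -m inch '[0,-3.5,0,0, 0,-3.5,0,0, 0,-3.5,0,0, 0,-3.5,0,0, 0,-3.5,0,0]'; python3 -m inch '[0,0,0,-0.12, 0,0,0,-0.12,0,0,0,-0.12,0,0,0,-0.12,0,0,0,-0.12]';python3 -m inch '[0,0,0,-0.12, 0,0,0,-0.12,0,0,0,-0.12,0,0,0,-0.12,0,0,0,-0.02]'; python3 -c "
from h import *
s,_=st();print(np.round(s['joint_pos'],3));snap('top','t4');snap('scene','s4')"
```

```text
clock: 7.02
tcp_pos: [0.5382, 0.1614, 0.1255]
orientation: [-0.001, -0.021, 1.0, -0.0]
wrist_force: [0.7, 0.1, -0.3]
finger_gap: 0.0
grip_force: 0.0
clock: 7.43
tcp_pos: [0.4595, 0.0434, 0.151]
orientation: [-0.002, -0.022, 1.0, 0.0]
wrist_force: [-0.0, -0.1, -0.2]
finger_gap: 0.0608
grip_force: 0.0
clock: 7.85
tcp_pos: [0.4708, -0.1333, 0.1513]
orientation: [0.0, -0.021, 1.0, -0.0]
wrist_force: [-0.3, 0.2, 0.5]
finger_gap: 0.0771
grip_force: 0.0
clock: 8.27
tcp_pos: [0.4781, -0.3082, 0.1511]
orientation: [-0.0, -0.021, 1.0, 0.0]
wrist_force: [0.1, 0.2, -0.5]
finger_gap: 0.0765
grip_force: 0.0
clock: 8.68
tcp_pos: [0.4782, -0.3066, 0.1509]
orientation: [-0.0, -0.318, 0.948, 0.0]
wrist_force: [-0.4, 0.1, 0.0]
finger_gap: 0.0767
grip_force: 0.0
clock: 9.1
tcp_pos: [0.4783, -0.3064, 0.151]
orientation: [-0.0, -0.542, 0.841, 0.0]
wrist_force: [-0.2, -0.4, 1.0]
finger_gap: 0.0769
grip_force: 0.0
9.1 [ 0.4783 -0.3064  0.151 ] 
 [[-0.413 -0.911 -0.001]
 [-0.911  0.413  0.   ]
 [-0.     0.001 -1.   ]] [-0.2 -0.4  1. ] 0.07686767933025353
[-0.711  0.342 -0.14   1.089 -0.    -1.856]
```

```bash
python3 - <<'E'
from h import *
p=np.array([pix2w('scene',195+u/2.7-.3,125+v/2.7-.3,.034) for u,v in[(407,487),(455,476),(494,545),(447,558)]])
print(p[:,:2].round(3).tolist(),p.mean(0).round(4),np.linalg.norm(np.roll(p,-1,0)-p,axis=1).round(3))
im=cv2.imread('pics/top0.png')[250:295,365:420].astype(int)
m=((im[...,2]>80)&(im[...,1]<40)).astype(np.uint8); r=cv2.minAreaRect(np.argwhere(m)[:,::-1].astype(np.float32)+[365,250]); b=cv2.boxPoints(r)
q=np.array([pix2w('top',*x,.034) for x in b]); print(r,q[:,:2].round(3).tolist(),q.mean(0).round(4),np.linalg.norm(np.roll(q,-1,0)-q,axis=1).round(3))
b=cv2.imread('pics/t4.png')[195:315,150:420];cv2.imwrite('pics/m5.png',cv2.resize(b,None,fx=2.9,fy=2.9,interpolation=cv2.INTER_CUBIC))
E
```

```text
[[0.475, -0.285], [0.513, -0.303], [0.479, -0.378], [0.443, -0.362]] [ 0.4776 -0.332   0.034 ] [0.042 0.082 0.04  0.083]Traceback (most recent call last):
  File "<stdin>", line 5, in <module>
cv2.error: OpenCV(4.12.0) /io/opencv/modules/imgproc/src/convhull.cpp:143: error: (-215:Assertion failed) total >= 0 && (depth == CV_32F || depth == CV_32S) in function 'convexHull'
```

```bash
python3 -m inch '[1.2,-0.55,0,0, 1.26,-0.56,0,0, 0,0,2.6,0, 0,0,2.6,0, 0,0,2.6,0]'; python3 -m inch '[0,0,2.6,0, 0,0,1.6,0, 0,0,1.0,0, 0,0,0,0, 0,0,0,0]'; python3 - <<'E'
from h import *
b=cv2.imread('pics/t4.png')[195:315,150:420];cv2.imwrite('pics/m5.png',cv2.resize(b,None,fx=2.9,fy=2.9,interpolation=cv2.INTER_CUBIC))
E
```

```text
clock: 9.62
tcp_pos: [0.4786, -0.336, 0.0729]
orientation: [0.0, -0.539, 0.842, -0.001]
wrist_force: [-0.4, 1.1, -0.7]
finger_gap: 0.077
grip_force: 0.0
clock: 10.03
tcp_pos: [0.4781, -0.3344, 0.0212]
orientation: [-0.0, -0.54, 0.842, 0.0]
wrist_force: [-0.2, -0.0, -0.1]
finger_gap: 0.0768
grip_force: 0.0
```

View pics/m5.png

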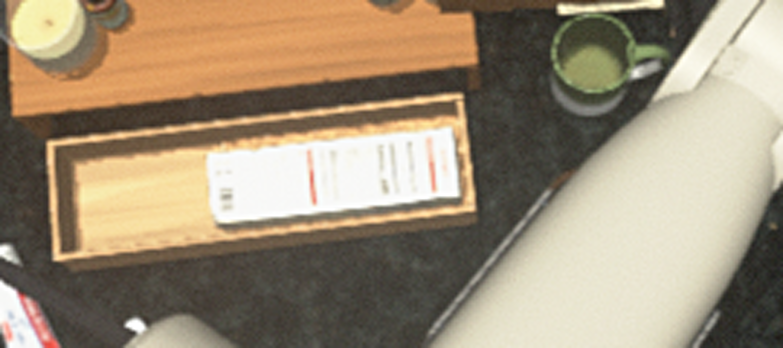

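The carton lies against the −y end, foot edge at (207,153)–(217,225), and the tray rim is at (50,142), (463,95), (475,215), (55,262). I grip the packet and recompute the tray pose.

```bash
python3 -m inch '[0,0,0,0,0,0,0,0,0,0,0,0,0,0,0,0,0,0,0,0]' -1 40; python3 -m inch '[0,0,0,0,0,0,0,0,0,0,0,0,0,0,0,0,0,0,0,0]'; python3 - <<'E'
from h import *
c=lambda P,z:np.array([pix2w('top',150+u/2.9-.3,195+v/2.9-.3,z) for u,v in P])
t=c([(50,142),(463,95),(475,215),(55,262)],.072);k=t.mean(0)
d=t[0]+t[3]-t[1]-t[2];d/=np.linalg.norm(d);n=np.array([d[1],-d[0],0])
print(t[:,:2].round(3).tolist(),k,np.degrees(np.arctan2(d[1],d[0])))
b=c([(207,153),(217,225),(460,195),(452,125)],.064);print([( round((x-k)@n,4),round((x-k)@d,4)) for x in b])
print('place',k+d*.120)
st()
E
```

```text
clock: 10.45
tcp_pos: [0.479, -0.3345, 0.0228]
orientation: [0.0, -0.54, 0.842, -0.001]
wrist_force: [-0.4, 0.4, 6.9]
finger_gap: 0.0436
grip_force: 42.8
clock: 10.87
tcp_pos: [0.479, -0.3345, 0.0228]
orientation: [0.0, -0.54, 0.842, -0.001]
wrist_force: [-0.6, 0.2, 6.3]
finger_gap: 0.0434
grip_force: 42.8
[[0.59, 0.285], [0.608, -0.11], [0.491, -0.113], [0.475, 0.281]] [0.5409272  0.08584948 0.072     ] 92.45065123498794
[(np.float64(0.032), np.float64(0.0507)), (np.float64(-0.0387), np.float64(0.0466)), (np.float64(-0.0364), np.float64(-0.1847)), (np.float64(0.0324), np.float64(-0.1846))]
place [0.53579613 0.20573973 0.072     ]
10.8667 [ 0.479  -0.3345  0.0228] 
 [[-0.416 -0.909  0.002]
 [-0.909  0.416 -0.002]
 [ 0.001 -0.003 -1.   ]] [-0.6  0.2  6.3] 0.0434063004437854
```

```bash
python3 -m inch '[0,0,-1,0, 0,0,-2,0, 0,0,-3,0, 0,0,-3.5,0, 0,0,-3.5,0]'; python3 -m inch '[0,0,0,-0.118, 0,0,0,-0.118, 0,0,0,-0.118, 0,0,0,-0.118, -2,0,0,0]'; python3 -m inch '[-3,0,0,0, -3.5,0,0,0, -3.5,0,0,0, -3.5,0,0,0, -3.5,0,0,0]';python3 -m inch '[-3.5,0,0,0, -3.5,0,0,0, -3.5,0,0,0, -3.5,0,0,0, -3.5,0,0,0]';python3 -m inch '[-3.5,0,0,0, -3.5,0,0,0, -3.5,0,0,0, -2.2,0,0,0, -1.5,0,0,0]';python3 -m inch '[0,-2,0,0, 0,-2,0,0, 0,-2,0,0, 0,-2,0,0, 0,0,0,0]'; python3 -c "
from h import *
st()"
```

```text
clock: 11.28
tcp_pos: [0.4774, -0.3328, 0.1525]
orientation: [-0.0, -0.54, 0.842, 0.001]
wrist_force: [0.9, -1.0, -1.3]
finger_gap: 0.043
grip_force: 41.8
clock: 11.7
tcp_pos: [0.4777, -0.3162, 0.1518]
orientation: [0.0, 0.723, -0.691, 0.001]
wrist_force: [0.7, 0.1, -0.9]
finger_gap: 0.0438
grip_force: 41.9
clock: 12.12
tcp_pos: [0.4694, -0.1422, 0.1517]
orientation: [-0.0, 0.722, -0.692, -0.0]
wrist_force: [1.1, 0.3, -1.8]
finger_gap: 0.0431
grip_force: 41.9
clock: 12.53
tcp_pos: [0.462, 0.0327, 0.1519]
orientation: [-0.0, 0.722, -0.692, 0.0]
wrist_force: [1.0, 0.4, -0.5]
finger_gap: 0.0432
grip_force: 41.9
clock: 12.95
tcp_pos: [0.4558, 0.1754, 0.1518]
orientation: [-0.0, 0.723, -0.691, -0.0]
wrist_force: [-0.1, 0.1, -1.5]
finger_gap: 0.0433
grip_force: 41.8
clock: 13.37
tcp_pos: [0.5402, 0.1765, 0.1518]
orientation: [-0.001, 0.722, -0.692, 0.001]
wrist_force: [0.7, 0.5, -1.1]
finger_gap: 0.0436
grip_force: 41.9
13.3667 [0.5402 0.1765 0.1518] 
 [[ 0.042 -0.999  0.004]
 [-0.999 -0.042  0.   ]
 [-0.    -0.004 -1.   ]] [ 0.7  0.5 -1.1] 0.04360510147265532
```

```bash
python3 -m inch '[-1.5,0,0,0, -1.4,0,0,0, 0,0,0,0, 0,0,0,0, 0,0,0,0]'; python3 -m inch '[0,0,2.5,0, 0,0,2.5,0, 0,0,2,0, 0,0,1,0, 0,0,0,0]'
```

```text
clock: 13.78
tcp_pos: [0.5347, 0.2054, 0.1514]
orientation: [0.0, 0.722, -0.692, 0.0]
wrist_force: [1.3, 0.6, -1.8]
finger_gap: 0.0435
grip_force: 41.9
clock: 14.2
tcp_pos: [0.5332, 0.2044, 0.0689]
orientation: [0.002, 0.722, -0.692, -0.001]
wrist_force: [0.2, -0.7, -1.3]
finger_gap: 0.0434
grip_force: 41.8
```

```bash
python3 -m inch '[0,-0.2,1.5,0, 0,0,1.2,0, 0,0,0.7,0, 0,0,0.3,0, 0,0,0,0]'; python3 -m inch '[0,0,0.15,0, 0,0,0,0, 0,0,0,0, 0,0,0,0, 0,0,0,0]'
```

```text
clock: 14.62
tcp_pos: [0.5376, 0.2053, 0.0349]
orientation: [-0.0, 0.722, -0.692, 0.0]
wrist_force: [0.7, -0.0, -1.4]
finger_gap: 0.0435
grip_force: 41.8
clock: 15.03
tcp_pos: [0.538, 0.2054, 0.0346]
orientation: [-0.001, 0.722, -0.692, 0.001]
wrist_force: [-4.1, -1.1, 5.4]
finger_gap: 0.0434
grip_force: 43.5
```

```bash
python3 -m inch '[0,0,0,0, 0,0,0,0, 0,0,0,0, 0,0,0,0, 0,0,0,0]' 0.27;python3 -m inch '[0,0,0,0, 0,0,-0.5,0, 0,0,-1.5,0, 0,0,-2.5,0, 0,0,-2.5,0]'; python3 -m inch '[0,0,-2.5,0, 0,0,-2.5,0, 0,0,0,0, 0,0,0,0, 0,0,0,0]'; python3 -c "
from h import *
st()"
```

```text
clock: 15.45
tcp_pos: [0.5378, 0.2056, 0.035]
orientation: [-0.001, 0.722, -0.692, 0.0]
wrist_force: [-4.0, -0.6, 8.7]
finger_gap: 0.0541
grip_force: 9.1
clock: 15.87
tcp_pos: [0.5371, 0.2053, 0.1036]
orientation: [0.0, 0.722, -0.692, -0.0]
wrist_force: [-0.2, -0.0, 0.3]
finger_gap: 0.0543
grip_force: 0.0
clock: 16.28
tcp_pos: [0.5374, 0.2054, 0.1529]
orientation: [-0.0, 0.722, -0.692, 0.0]
wrist_force: [0.7, 0.7, -0.7]
finger_gap: 0.0544
grip_force: 0.0
16.2833 [0.5374 0.2054 0.1529] 
 [[ 0.042 -0.999  0.001]
 [-0.999 -0.042  0.   ]
 [-0.    -0.001 -1.   ]] [ 0.7  0.7 -0.7] 0.05439181324341875
```

```bash
python3 -m inch '[0,2.5,0,0, 0,2.5,0,0, 0,2.5,0,0, 0,2.5,0,0, 2,0,0,0]'; python3 -m inch '[2.5,0,0,0, 2.5,0,0,0, 2.5,0,0,0, 2.3,0,0,0.12, 0,0,0,0.12]'; python3 -m inch '[0,0,0,0.12,0,0,0,0.12,0,0,0,0.12,0,0,0,0.12,0,0,0,0.12]';python3 -m inch '[0,0,0,0.12,0,0,0,0.12,0,0,0,0.12,0,0,0,0.12,0,0,0,0.12]'; python3 -m inch '[0,0,0,0.12,0,0,0,0,0,0,0,0,0,0,0,0,0,0,0,0]' 1; python3 - <<'E'
from h import *
st()
a=snap('scene','s5');b=snap('top','t5')
for n,im,z in(('scene',a,.04),('top',b,.04)):
    i=im.astype(int); m=((i[...,0]>70)&(i[...,1]<45)&(i[...,2]<50)).astype(np.uint8)
    k,l,s,c=cv2.connectedComponentsWithStats(m)
    for j in range(1,k):
        if s[j,4]>30: print(n,c[j].round(1),s[j],pix2w(n,*c[j],z).round(3), cv2.minAreaRect(np.argwhere(l==j)[:,::-1].astype(np.float32)))
E
```

```text
clock: 16.7
tcp_pos: [0.4322, 0.1822, 0.1509]
orientation: [0.002, 0.723, -0.69, -0.003]
wrist_force: [0.1, -0.2, -0.7]
finger_gap: 0.0543
grip_force: 0.0
clock: 17.12
tcp_pos: [0.4416, 0.0803, 0.1515]
orientation: [-0.001, -0.63, 0.776, 0.0]
wrist_force: [0.5, 0.1, -0.2]
finger_gap: 0.0544
grip_force: 0.0
clock: 17.53
tcp_pos: [0.4414, 0.0831, 0.1514]
orientation: [-0.001, -0.374, 0.927, 0.001]
wrist_force: [-0.6, -0.0, 0.1]
finger_gap: 0.0542
grip_force: 0.0
clock: 17.95
tcp_pos: [0.4414, 0.0832, 0.1514]
orientation: [-0.001, -0.084, 0.997, 0.0]
wrist_force: [-0.9, -0.8, -0.9]
finger_gap: 0.0543
grip_force: 0.0
clock: 18.37
tcp_pos: [0.4422, 0.0832, 0.1524]
orientation: [-0.0, -0.028, 1.0, 0.0]
wrist_force: [0.2, -0.2, -0.7]
finger_gap: 0.0853
grip_force: 0.0
18.3667 [0.4422 0.0832 0.1524] 
 [[-0.998 -0.055 -0.001]
 [-0.055  0.998  0.   ]
 [ 0.001  0.    -1.   ]] [ 0.2 -0.2 -0.7] 0.08526766936734617
scene [235.8 203.7] [224 196  28  17 159] [0.532 0.21  0.04 ] ((237.2794189453125, 203.36766052246094), (25.21029281616211, 11.318906784057617), 30.963756561279297)
scene [361.3 387.9] [ 329  365   65   47 2292] [ 0.337 -0.465  0.04 ] ((361.89996337890625, 387.79998779296875), (39.45655822753906, 61.51829147338867), 81.8698959350586)
top [442.6 313.9] [425 291  37  46 855] [ 0.345 -0.458  0.04 ] ((442.6000061035156, 313.8000183105469), (22.360679626464844, 41.14365005493164), 26.56505012512207)
top [531.5 389.3] [521 381  24  16 225] [ 0.129 -0.671  0.04 ] ((532.3151245117188, 389.9931640625), (22.120777130126953, 11.470032691955566), 20.556045532226562)
```

```bash
python3 -m inch '[0,0,3,0.012, 0,0,3,0, 0,0,2.5,0, 0,0,2.2,0, 0,0,0,0]'; python3 - <<'E'
from h import *
i=cv2.imread('pics/s5.png').astype(int)
m=((i[...,2]>60)&(i[...,1]<50)&(i[...,0]<55)); 
for v in range(190,218): print(v,''.join('#' if x else '.' for x in m[v,215:260]))
th=np.radians(92.45);d=np.array([np.cos(th),np.sin(th),0]);n=np.array([d[1],-d[0],0]);k=np.array([.5365,.2056,0])
for z in(.006,.040):print(z,[w2pix('scene',k+a*.043*d+b*.022*n+[0,0,z]).round(1).tolist() for a,b in((1,1),(1,-1),(-1,-1),(-1,1))])
st()
E
```

```text
clock: 18.88
tcp_pos: [0.4391, 0.0831, 0.0422]
orientation: [-0.003, -0.021, 1.0, 0.0]
wrist_force: [-1.5, 0.1, -0.7]
finger_gap: 0.0855
grip_force: 0.0
190 ........#....................................
191 .............................................
192 .............................................
193 .............................................
194 .............................................
195 .............................................
196 ...................###.......................
197 ...............#.######......................
198 ...............########......................
199 ...........#.##########......................
200 .........#.############......................
201 .........##############......................
202 ..........#############......................
203 ...........############.........#............
204 .............###########........##...........
205 ...............########.........#####........
206 ................########.......#####.........
207 ..................#######....#####...........
208 ....................############.............
209 .....................#########...............
210 .......................######................
211 ........................#####................
212 ..........................##.................
213 ...........................#.................
214 .............................................
215 .............................................
216 .............................................
217 .............................................
0.006 [[236.0, 204.8], [223.8, 210.9], [242.5, 223.0], [254.7, 216.5]]
0.04 [[234.7, 195.0], [222.4, 201.0], [241.3, 212.9], [253.7, 206.5]]
18.8833 [0.4391 0.0831 0.0422] 
 [[-0.999 -0.042 -0.007]
 [-0.042  0.999  0.   ]
 [ 0.007  0.    -1.   ]] [-1.5  0.1 -0.7] 0.08554202522760303
```

The red top face fits the flat-lying prediction (corners about (234,196), (224,200), (242,213), (250,204)). Now I push the tray in.

```bash
python3 -m inch '[-0.6,0,0,0, -0.6,0,0,0, -0.6,0,0,0, -0.6,0,0,0, -0.6,0,0,0]'; python3 -m inch '[-0.8,0,0,0, -0.8,0,0,0, -0.8,0,0,0, -0.8,0,0,0, -0.8,0,0,0]'; python3 -m inch '[-0.8,0,0,0, -0.8,0,0,0, -0.8,0,0,0, -0.8,0,0,0, -0.8,0,0,0]'
```

```text
clock: 19.3
tcp_pos: [0.4742, 0.0845, 0.047]
orientation: [0.001, -0.021, 1.0, 0.0]
wrist_force: [-7.6, 0.7, 6.1]
finger_gap: 0.0854
grip_force: 4.6
clock: 19.72
tcp_pos: [0.5099, 0.0861, 0.0457]
orientation: [-0.003, -0.021, 1.0, -0.0]
wrist_force: [-8.0, 0.3, 6.8]
finger_gap: 0.0857
grip_force: 4.4
clock: 20.13
tcp_pos: [0.55, 0.0878, 0.0457]
orientation: [-0.003, -0.021, 1.0, -0.0]
wrist_force: [-8.0, -0.6, 5.7]
finger_gap: 0.0856
grip_force: 4.2
```

```bash
python3 -m inch '[-0.6,0,0,0, -0.6,0,0,0, -0.6,0,0,0, -0.6,0,0,0, -0.6,0,0,0]'
```

```text
clock: 20.55
tcp_pos: [0.5799, 0.089, 0.0457]
orientation: [-0.003, -0.021, 1.0, -0.0]
wrist_force: [-8.2, -0.4, 4.7]
finger_gap: 0.0853
grip_force: 4.1
```

Sliding smoothly at about 8 N. I go slowly to the stop.

```bash
python3 -m inch '[-0.4,0,0,0, -0.4,0,0,0, -0.3,0,0,0, -0.2,0,0,0, -0.2,0,0,0]'; python3 -m inch '[-0.2,0,0,0, -0.2,0,0,0, -0.15,0,0,0, -0.15,0,0,0, -0.1,0,0,0]'
```

```text
clock: 20.97
tcp_pos: [0.5949, 0.0896, 0.0457]
orientation: [-0.003, -0.021, 1.0, -0.0]
wrist_force: [-8.5, -0.1, 4.8]
finger_gap: 0.0856
grip_force: 4.2
clock: 21.38
tcp_pos: [0.6011, 0.0898, 0.0457]
orientation: [-0.004, -0.021, 1.0, -0.0]
wrist_force: [-14.9, -1.9, 11.8]
finger_gap: 0.0856
grip_force: 7.7
```

```bash
python3 -m inch '[-0.1,0,0,0, -0.1,0,0,0, -0.1,0,0,0, 0,0,0,0, 0,0,0,0]'
```

```text
clock: 21.8
tcp_pos: [0.6016, 0.0896, 0.0456]
orientation: [-0.006, -0.021, 1.0, -0.0]
wrist_force: [-18.9, -3.5, 12.9]
finger_gap: 0.0855
grip_force: 9.6
```

```bash
python3 -m inch '[0.5,0,0,0, 1.5,0,0,0, 2.5,0,0,0, 3,0,0,0, 3,0,0,0]'; python3 -m inch '[3,0,-2,0, 2,0,-3,0, 0,3,-3,0, 0,3.5,-3,0, 0,3.5,-2,0]';python3 -m inch '[0,3.5,0,0, 0,3.5,0,0, 0,3.5,0,0, 0,3.5,0,0, 0,0,0,0]'; python3 - <<'E'
from h import *
a=snap('scene','s6');b=snap('top','t6'); st()
cv2.imwrite('pics/m6.png',np.hstack([cv2.resize(a[120:350,190:400,::-1],None,fx=1.9,fy=1.9),cv2.resize(b[150:380,140:350,::-1],None,fx=1.9,fy=1.9)]))
E
```

```text
clock: 22.22
tcp_pos: [0.5036, 0.0857, 0.0462]
orientation: [0.001, -0.021, 1.0, 0.0]
wrist_force: [-1.5, -0.3, -0.8]
finger_gap: 0.0853
grip_force: 0.0
clock: 22.63
tcp_pos: [0.4507, 0.1802, 0.1759]
orientation: [0.002, -0.019, 1.0, 0.0]
wrist_force: [1.3, 0.4, 0.2]
finger_gap: 0.0853
grip_force: 0.0
clock: 23.05
tcp_pos: [0.4442, 0.3252, 0.1731]
orientation: [0.001, -0.023, 1.0, 0.002]
wrist_force: [0.4, 0.4, 0.1]
finger_gap: 0.0852
grip_force: 0.0
23.15 [0.4438 0.321  0.1726] 
 [[-0.999 -0.044  0.001]
 [-0.044  0.999  0.   ]
 [-0.001  0.    -1.   ]] [-0.2 -0.1  0.3] 0.0855632170056201
```

View pics/m6.png

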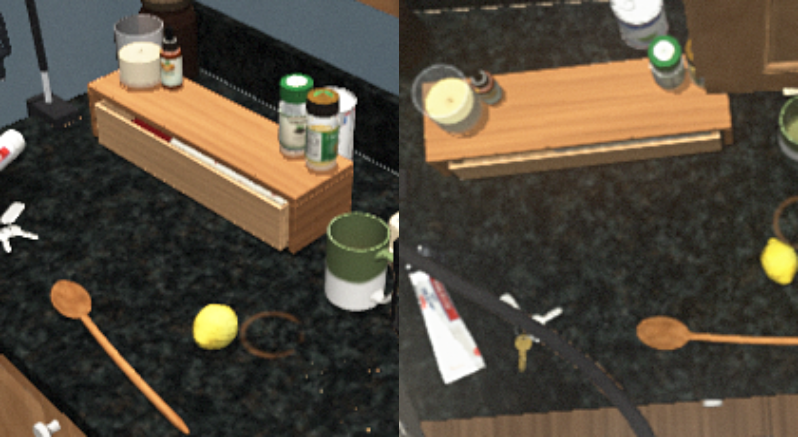

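Tray is under the shelf with packet (red at (150,130)) and carton in it; I check numerically that it sits square and fully home.

```bash
python3 - <<'E'
from h import *
b=cv2.imread('pics/t6.png')
c=[];th=np.radians(92.6);n=np.array([np.sin(th),-np.cos(th),0])
for u in (172,180,200,220,250,280,295,303): print(u,[int(x) for x in b[215:250,u].mean(1)])
# predicted rim front outer edge & shelf front edge when home
for y in(.27,.09,-.09):
    s=np.array([.6212,.094,0])+np.array([np.cos(th),np.sin(th),0])*(y-.094); print(y,'shelf',w2pix('top',s+[0,0,.094]).round(1),'shelf bottom edge .08',w2pix('top',s+[0,0,.08]).round(1),'rim outer',w2pix('top',s-n*.008+[0,0,.072]).round(1),'rim inner',w2pix('top',s-n*.002+[0,0,.072]).round(1),'foot',w2pix('top',s-n*.008).round(1))
E
```

```text
172 [113, 116, 114, 118, 118, 128, 143, 133, 163, 168, 166, 170, 167, 166, 160, 159, 164, 156, 96, 61, 76, 154, 206, 119, 79, 80, 83, 82, 84, 95, 52, 52, 55, 38, 42]
180 [119, 114, 114, 112, 109, 116, 144, 168, 169, 165, 170, 172, 172, 161, 159, 164, 161, 113, 107, 136, 172, 205, 134, 80, 85, 87, 87, 85, 78, 48, 46, 57, 55, 62, 64]
200 [168, 164, 154, 155, 165, 172, 170, 165, 170, 166, 163, 163, 159, 159, 143, 85, 108, 146, 183, 189, 91, 79, 83, 88, 85, 81, 73, 47, 47, 51, 56, 58, 61, 64, 58]
220 [158, 160, 170, 169, 170, 165, 158, 156, 161, 155, 158, 159, 130, 88, 130, 164, 195, 166, 88, 78, 89, 85, 84, 73, 56, 50, 52, 48, 58, 46, 53, 55, 48, 45, 53]
250 [166, 170, 162, 153, 146, 152, 157, 160, 155, 103, 93, 112, 147, 197, 128, 81, 84, 83, 79, 88, 78, 40, 45, 53, 55, 56, 52, 45, 38, 46, 48, 58, 57, 58, 60]
280 [152, 145, 151, 161, 160, 132, 75, 92, 138, 200, 198, 86, 76, 80, 79, 81, 82, 68, 55, 45, 45, 49, 47, 50, 49, 44, 41, 41, 43, 39, 44, 51, 55, 54, 53]
295 [144, 152, 161, 150, 95, 84, 112, 168, 209, 124, 79, 81, 81, 83, 84, 72, 33, 58, 67, 60, 46, 42, 38, 43, 48, 60, 66, 62, 56, 54, 48, 49, 43, 43, 35]
303 [154, 160, 151, 101, 70, 104, 168, 211, 136, 81, 82, 82, 86, 85, 76, 43, 47, 46, 38, 42, 37, 37, 42, 39, 40, 45, 43, 46, 52, 47, 50, 59, 58, 47, 51]
0.27 shelf [170.1 233.3] shelf bottom edge .08 [171.5 234.5] rim outer [172.5 238. ] rim inner [172.3 235.9] foot [179.3 243.8]
0.09 shelf [236.  225.8] shelf bottom edge .08 [236.8 227.1] rim outer [237.5 230.6] rim inner [237.3 228.5] foot [241.3 236.7]
-0.09 shelf [301.4 218.4] shelf bottom edge .08 [301.6 219.7] rim outer [302.  223.3] rim inner [301.8 221.2] foot [302.9 229.7]
```

```bash
python3 -c "
from h import *
print(env.hand_in())"
```

```text
the job is handed in; nothing more can be done
None
```

The job is handed in at about 23 s of the 72 s allowed: the carton lies flat on the liner, the packet lies in the free end, and the tray is square under the shelf, against its back stop; the lemon and mug were not touched.

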